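# Find the rocking tin bowls and slide them onto the draining board

### The arm

A 6-joint arm with a two-finger parallel gripper is mounted at the origin on the work surface. World frame = base frame: x ahead of the robot, y to its left, z up, the work surface at z = 0. Lengths are in m, angles in rad, forces in N, time in s.
With the tool pointing down it reaches from about 0.325 to 0.9 m from the base axis. Payload 6.1 kg.
Tool frame: the origin (TCP) lies between the finger pads; the fingertips stand 25 mm ahead of it and the grasp point (between the pads) lies 6 mm ahead of it; z points along the fingers, y is the line along which they close (so a half turn about z gives the same grasp; the last joint's range is limited). The gripper opens to 85 mm and grips with 20 to 120 N. Pads are 22 mm wide; open, the fingers measure 114 mm over their backs; the gripper's body (76 mm by 85 mm) begins 54 mm behind the grasp point. The pads swing forward as they close: fully open they stand 13 mm farther back than shut.
Start: joints at [1.141, 0.22, 1.526, -0, 1.395, -0.126], TCP at [0.187, 0.596, 0.256] pointing down, gripper open.
Joint ranges: [-2.98, 2.98], [-0.91, 2.08], [0.09, 2.57], [-1.24, 4.39], [0.2, 2.65], [-2.68, 2.68]. Speed limits (rad/s): [2.57, 2.57, 3.01, 3.14, 3.14, 3.14].

### API

Orientations are given as a rotation vector (axis times angle).
In Python, from station import manip gives the robot as it stands. The module is installed in compiled form; this text tells all that it offers.
- The arm moves only by the tool step_arm, never from a script. Its argument "steps" is a list of rows, each a list of 5 numbers: the shift along the tool's x, y, z in cm, then the turn about the tool's z in rad, then the opening, from 0 (shut) to 1 (fully open). A call has 1 to 20 rows; each row shifts and turns the commanded pose from where the row before left it, along the tool's axes as they then stand; what a row does not reach is not made up. A row lasts 1/12 s, in which the tool goes at most 41.7 mm and 7.16 degrees, less where a joint would pass 70% of its speed; a pose out of reach is approached as far as the arm can. A call with a gripper value outside its range is refused whole. The fingers move at their own pace and stop on an object; "grip_force" is the grip in N (left out, the last holds). Time passes only in rows, so rows that do not move let the fingers close. It gives the time, the measured TCP pose, the force, the opening and the grip force at its end, in the units of the state.
- manip.state(): the state, without advancing time (a new reading comes with each control period).
- manip.get_image(name): name is "scene" or "side" or "wrist"; returns a dict with "pixels" (420x560x3 uint8, blue, green, red), "z_map" (420x560 float32, m along the optical axis (not along the pixel's ray), 0 where there is no reading), "mtx" (3x3 intrinsics, pixels), "D" ([k1, k2, p1, p2, k3] as OpenCV has them; the pictures are not rectified), "R" (3x3) and "t" (3): a world point X has camera coordinates R X + t; the wrist camera has in their place "tool_from_camera" (4x4, takes a point from camera to tool coordinates, whose origin is the TCP and whose axes are the flange's). Camera axes: x right, y down, z forward; pixel columns grow to the right and rows downward; lengths in m; the calibration is good to about 2 mm. A picture is of the moment at which its call begins: read the wrist's pose just before it.
- manip.job_done(): hands the job in; it is judged then, once.
The state is a dict: "time": time; "q": joint angles; "qvel": joint speeds; "joint_torque": joint torques, N m; "eef_pos": TCP position; "eef_rot": TCP orientation; "force": force on the tool from outside, world axes, zero at the start; "torque": the same for the moment, N m; "grip_width": finger opening in m; "grasp_force": force on a finger pad.
Only numpy, scipy, OpenCV 4.12 (cv2) and the standard library are available. Lean on these libraries where they do the work, as an engineer would, in place of code of your own. Each camera call takes 0.05 s, during which the arm holds its last target. There are 200 camera calls.

### The job

Before soup is ladled out on the plank, find which of the three tin bowls rock by pressing down on their rims in several places. Slide every bowl that rocks, without lifting it, onto the draining board in front of the plastic drainer so that it stands with its whole foot on the board's flat floor; leave every steady bowl where it stands, and do not disturb the orange pitcher, the white soup bowl or the spoon.

Things in the scene. Friction and masses are not known exactly. Their poses are not given: they have to be found in the camera images.
- tin_a: one of three grey tin bowls, alike to the eye: round, open on top, sides nearly straight, 108 mm across the foot, 120 mm at the rolled rim; rim top 46 mm and inside floor 11 mm above the underside, wall 4 mm, about 0.3 kg. Origin: centre of the underside, z up. At least one of the three stands steady (its rim does not give under 10 N) and at least one rocks; all stand level when left alone
- tin_b: second of the three tin bowls, size and axes as tin_a. A bowl that rocks, whichever it is, has its bottom bent outwards: pressed on the rim it tips at 1 N or so through about 0.14 rad, the rim going down 3 to 8 mm before it stops hard, and comes level again when let go
- tin_c: third of the three tin bowls, size and axes as tin_a. A rocking bowl may be bent across one unseen line only: pressed on the rim within some 30 degrees of that line's ends it feels steady, so try three places 60 degrees apart. Any tin bowl slides with a few newtons, for example with closed fingers inside it pushing on the inside of its wall
- drainer: teal plastic cabinet drainer with a draining board in front, one fixed piece. Origin at plank height below the centre of the board's flat floor; x points from the board's open front to the cabinet, y along the board. The cabinet begins at x = 175 mm and is 200 mm deep, 412 mm wide, 172 mm high
- pitcher: orange plastic pitcher, upright and empty, 116 mm across, 190 mm high, handle to its +y side; origin at the centre of the underside; a bystander
- soup_bowl: white ceramic soup bowl, 150 mm across, 62 mm high, origin at the centre of the underside; a bystander, not one of the tin bowls
- spoon: stainless serving spoon, 240 mm long, 66 mm across its bowl, lying along its x axis with the bowl end at +x; origin at mid-length, on the plank; a bystander
- board (a point): centre of the draining board's flat floor, axes as the drainer's. Floor 160 mm (x) by 320 mm (y), 3 mm above the plank, pale ribs; smooth bevels 16 mm wide slope down to the plank along the front (-x) and both ends (y), so a bowl slides up over them; a lip 20 mm high stands along the back at x = 80 mm. It takes two tin bowls side by side
- tin_a_foot: the outer part of tin_a's foot, fixed to the bowl, origin and axes as tin_a's: it bears on what is below only if the bowl is a steady one; in a rocking bowl the bent bottom holds it clear
- tin_b_foot: the outer part of tin_b's foot, fixed to the bowl, origin and axes as tin_b's: it bears on what is below only if the bowl is a steady one; in a rocking bowl the bent bottom holds it clear
- tin_c_foot: the outer part of tin_c's foot, fixed to the bowl, origin and axes as tin_c's: it bears on what is below only if the bowl is a steady one; in a rocking bowl the bent bottom holds it clear
Things that resemble listed ones, but are neither listed nor needed, are in the scene too. Leave any blue, green or turquoise look-alike of the tin_b alone.

How it is judged:
On the way:
1. a bowl that rocks is pressed where it stands until it rocks (((angle between tin_a's own z axis and vertical above 0.05 rad and distance of tin_a from where it was at the start of the episode below 0.03 m and contact force between the fingers and tin_a above 0.3 N) or (angle between tin_b's own z axis and vertical above 0.05 rad and distance of tin_b from where it was at the start of the episode below 0.03 m and contact force between the fingers and tin_b above 0.3 N) or (angle between tin_c's own z axis and vertical above 0.05 rad and distance of tin_c from where it was at the start of the episode below 0.03 m and contact force between the fingers and tin_c above 0.3 N))), for 0.05 s.
At the end, for the whole second after the job is handed in: every rocking tin bowl stands upright and still on the draining board, its whole foot on the flat floor (up to 8 mm in front or 10 mm at an end of it may reach over the bevel); every steady tin bowl stands level within 35 mm of where it was (((contact force between tin_a_foot and anything else above 0.2 N and distance of tin_a from where it was at the start of the episode below 0.035 m) or (contact force between tin_a_foot and anything else below 0.2 N and x of tin_a in the frame of drainer between -0.034 and 0.04 m and y of tin_a in the frame of drainer between -0.116 and 0.116 m and height (world z) of tin_a below 0.01 m)) and angle between each of tin_a, tin_b, tin_c's own z axis and vertical below 0.18 rad and linear speed of each of tin_a, tin_b, tin_c below 0.03 m/s and ((contact force between tin_b_foot and anything else above 0.2 N and distance of tin_b from where it was at the start of the episode below 0.035 m) or (contact force between tin_b_foot and anything else below 0.2 N and x of tin_b in the frame of drainer between -0.034 and 0.04 m and y of tin_b in the frame of drainer between -0.116 and 0.116 m and height (world z) of tin_b below 0.01 m)) and ((contact force between tin_c_foot and anything else above 0.2 N and distance of tin_c from where it was at the start of the episode below 0.035 m) or (contact force between tin_c_foot and anything else below 0.2 N and x of tin_c in the frame of drainer between -0.034 and 0.04 m and y of tin_c in the frame of drainer between -0.116 and 0.116 m and height (world z) of tin_c below 0.01 m))); the robot touches nothing.
It fails at once if a tin bowl is lifted more than 40 mm or tipped over (height (world z) of any of tin_a, tin_b, tin_c above 0.04 m or angle between any of tin_a, tin_b, tin_c's own z axis and vertical above 0.6 rad).
It fails at once if the pitcher, the soup bowl or the spoon is moved more than 30 mm or tipped (distance of any of pitcher, soup_bowl, spoon from where it was at the start of the episode above 0.03 m or angle between any of pitcher, soup_bowl's own z axis and vertical above 0.3 rad).
It also fails if it takes over 67 s, if anything falls off the work surface, if the arm or the gripper's body presses on something with over 40 N, if the wrist force passes 120 N, or if a joint passes its speed limit or range.

## Working session

There is one attempt and no reset: what is moved stays moved. The work goes in short steps, Python scripts to look and compute and a tool call to move; the robot and the scene stay as the last step left them, time stands still between calls to the robot, and variables do not carry over. Pictures are saved under pics/ and viewed, at most 10 in all, crops included, and the job is handed in when it is done.

Besides the shell and the picture viewer there is one more tool, called as name(argument=value, ...), one argument or row to a line, values as JSON. step_arm: Moves the arm, as the interface text tells. Its arguments: {"type":"object","properties":{"steps":{"type":"array"},"grip_force":{"type":"number"}},"required":["steps"]}

```bash
mkdir -p pics
cat > h.py <<'E'
import numpy as np, cv2
from station import manip
def grab(n,save=None):
    d=manip.get_image(n)
    if save: cv2.imwrite('pics/'+save,d['pixels'])
    return d
def world(d,uv,z):
    uv=np.array(uv,float).reshape(-1,1,2)
    p=cv2.undistortPoints(uv,d['mtx'],d['D']).reshape(-1,2)
    r=np.c_[p,np.ones(len(p))]@d['R']; c=-d['R'].T@d['t']
    s=(z-c[2])/r[:,2]
    return c+s[:,None]*r
def cloud(d):
    h,w=d['z_map'].shape
    u,v=np.meshgrid(np.arange(w),np.arange(h))
    p=cv2.undistortPoints(np.stack([u,v],-1).reshape(-1,1,2).astype(float),d['mtx'],d['D']).reshape(h,w,2)
    P=np.dstack([p,np.ones((h,w))])*d['z_map'][...,None]
    return (P-d['t'])@d['R']
E
python3 - <<'E'
from h import *
a=grab('scene','s0.png');b=grab('side','d0.png')
for d in(a,b):print(d['R'],d['t'],-d['R'].T@d['t'])
s=manip.state();print(s['time'],s['eef_pos'],s['eef_rot'],s['force'])
E
```

```text
[[-0.03521987  0.99937459 -0.00316215]
 [ 0.8178625   0.02700436 -0.57477969]
 [-0.57433483 -0.02282987 -0.81830209]] [-0.00159488 -0.39832213  1.48304504] [1.17748097 0.04620805 0.98462633]
[[ 0.74902819 -0.66242046  0.01248572]
 [-0.48400764 -0.5599635  -0.67244143]
 [ 0.45243051  0.49763441 -0.74004502]] [-0.37735987  0.28331828  1.07347095] [-0.06588961 -0.62551909  0.98964339]
0.1 [0.18676394 0.59590815 0.25527958] [-4.75255794e-01 -3.10493789e+00  2.71155307e-03] [1.45861649 0.24610828 0.09003803]
```

View pics/s0.png

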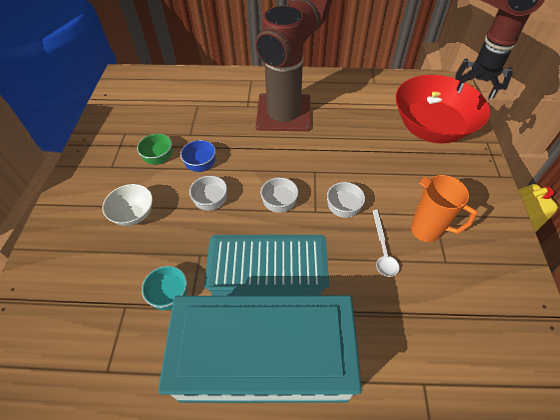

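View pics/d0.png

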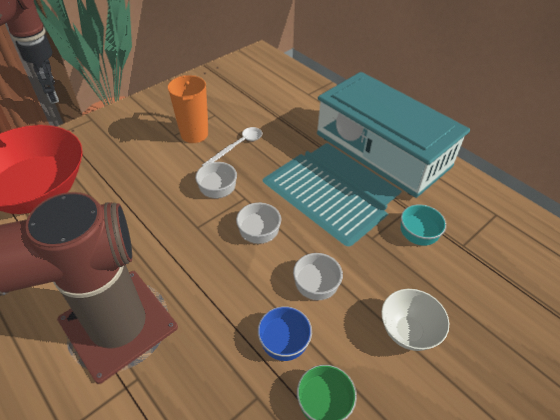

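The scene view shows three grey tin bowls at (208,193), (280,195) and (346,199). Things that could be mistaken for them are the white soup bowl at (128,205), green (155,149), blue (198,155) and turquoise (165,287). The board is at (268,262), the spoon at (385,245) and the pitcher at (440,210). The side view agrees: tin bowls at (217,180), (259,222) and (318,276).

Run:
```python
from h import *
a=grab('scene');b=grab('side')
for n,d,S in(('scene',a,[(208,193),(280,195),(346,199)]),('side',b,[(318,276),(259,222),(217,180)])):
    hsv=cv2.cvtColor(d['pixels'],cv2.COLOR_BGR2HSV)
    C=cloud(d)
    m=((hsv[...,1]<60)&(hsv[...,2]>70)).astype(np.uint8)
    k,l,st,_=cv2.connectedComponentsWithStats(m)
    for i in range(1,k):
        if st[i,4]<300: continue
        P=C[l==i]; P=P[P[:,2]>-.02]
        R=P[(P[:,2]>.038)&(P[:,2]<.06)]
        if len(R)<20: continue
        c,r=cv2.minEnclosingCircle(R[:,:2].astype(np.float32))
        print(n,st[i],np.round(c,3),round(r,3),P[:,2].max().round(3),P[:,2].min().round(3))
# teal board
d=a;C=cloud(d);hsv=cv2.cvtColor(d['pixels'],cv2.COLOR_BGR2HSV)
for n,d in(('scene',a),('side',b)):
    C=cloud(d);hsv=cv2.cvtColor(d['pixels'],cv2.COLOR_BGR2HSV)
    t=(hsv[...,0]>82)&(hsv[...,0]<100)&(hsv[...,1]>80)
    P=C[t];
    top=P[(P[:,2]>.16)&(P[:,2]<.185)]
    r=cv2.minAreaRect(top[:,:2].astype(np.float32));print(n,'cab',r)
    fl=P[(P[:,2]<.012)&(P[:,0]<.72)];r=cv2.minAreaRect(fl[:,:2].astype(np.float32));print('floor',r,len(fl))
    o=(hsv[...,0]>8)&(hsv[...,0]<14)&(hsv[...,1]>200)&(hsv[...,2]>150);P=C[o];P=P[(P[:,2]>.05)&(P[:,2]<.22)];print('orange',np.percentile(P,[1,99],axis=0).round(3))
# corners of board pixels in scene
print(world(a,[(209,236),(327,236),(206,288),(385,210),(388,267),(377,211)],0.0))
cr=cv2.resize(a['pixels'][160:300,90:400],None,fx=2.5,fy=2.5);cv2.imwrite('pics/c1.png',cr)
```

```text
scene [425   0  20  42 339] [-0.843  0.775] 0.019 0.054 -0.019
scene [ 189  176   38   35 1051] [ 0.431 -0.224] 0.061 0.985 0.001
scene [ 260  177   39   36 1051] [0.43  0.002] 0.062 0.985 -0.003
scene [ 327  182   38   36 1079] [0.444 0.211] 0.061 0.985 -0.003
scene [ 102  184   51   42 1616] [ 0.502 -0.459] 0.076 0.985 0.0
scene [ 171  394  183    7 1014] [ 1.029 -0.01 ] 0.198 0.985 0.001
side [ 317   99  243  119 5229] [ 0.93  -0.015] 0.219 0.99 -0.002
side [ 195  127   68   72 1660] [0.443 0.211] 0.061 0.99 -0.005
side [ 236  202   45   42 1474] [0.433 0.001] 0.062 0.99 -0.003
side [ 293  253   50   47 1845] [ 0.43  -0.225] 0.061 0.99 -0.002
side [  54  266   91   81 2464] [ 0.01 -0.04] 0.051 0.99 0.009
side [ 381  289   69   62 3277] [ 0.503 -0.458] 0.075 0.99 -0.003
scene cab ((0.9353047013282776, -0.01413765549659729), (0.20970891416072845, 0.40935465693473816), 1.9555124044418335)
floor ((0.6395179033279419, -0.0840921401977539), (0.16102707386016846, 0.47341200709342957), 0.029909592121839523) 4370
orange [[0.474 0.401 0.054]
 [0.586 0.535 0.193]]
side cab ((0.93106782436370
[... 195 characters left out ...]
686279) 3196Traceback (most recent call last):
  File "<stdin>", line 24, in <module>
    return _quantile_unchecked(
        a, q, axis, out, overwrite_input, method, keepdims, weights)
    return _ureduce(a,
                    func=_quantile_ureduce_func,
    ...<5 lines>...
                    overwrite_input=overwrite_input,
                    method=method)
    r = func(a, **kwargs)
    result = _quantile(arr,
                       quantiles=q,
    ...<2 lines>...
                       out=out,
                       weights=wgt)
    slices_having_nans = np.isnan(arr[-1, ...])
                                  ~~~^^^^^^^^^
IndexError: index -1 is out of bounds for axis 0 with size 0
```

Run:
```python
from h import *
a=grab('scene')
C=cloud(a);hsv=cv2.cvtColor(a['pixels'],cv2.COLOR_BGR2HSV)
t=(hsv[...,0]>82)&(hsv[...,0]<100)&(hsv[...,1]>80)
P=C[t];top=P[(P[:,2]>.16)&(P[:,2]<.185)]
print(cv2.boxPoints(cv2.minAreaRect(top[:,:2].astype(np.float32))))
fl=P[(P[:,2]<.03)&(P[:,0]<.78)&(P[:,1]>-.2)]
for y in np.arange(-.16,.15,.04):
    q=fl[abs(fl[:,1]-y)<.005];print(round(y,2),q[:,0].min().round(4),q[np.argmax(q[:,2])].round(3))
for x in np.arange(.58,.72,.03):
    q=fl[abs(fl[:,0]-x)<.005];print(round(x,2),q[:,1].min().round(4),q[:,1].max().round(4),np.median(q[:,2]).round(4))
print(world(a,[(377,211),(388,267),(374,209)],0.005).round(3))
cr=cv2.resize(a['pixels'][160:300,90:400],None,fx=2.5,fy=2.5);cv2.imwrite('pics/c1.png',cr)
```

```text
[[ 0.8242514   0.18729186]
 [ 0.8373302  -0.22186527]
 [ 1.0473742  -0.21515116]
 [ 1.0342954   0.19400597]]
-0.16 0.5697 [ 0.751 -0.157  0.022]
-0.12 0.5683 [ 0.75  -0.124  0.024]
-0.08 0.5654 [ 0.745 -0.078  0.023]
-0.04 0.5641 [ 0.749 -0.044  0.026]
0.0 0.5638 [0.743 0.002 0.024]
0.04 0.563 [0.75  0.04  0.022]
0.08 0.5611 [0.745 0.084 0.022]
0.12 0.5594 [0.743 0.121 0.026]
0.58 -0.1998 0.147 0.0034
0.61 -0.1998 0.1493 0.0035
0.64 -0.1993 0.1484 0.0036
0.67 -0.198 0.1503 0.0034
0.7 -0.196 0.1525 0.0034
[[0.467 0.315 0.005]
 [0.665 0.325 0.005]
 [0.46  0.306 0.005]]
```

View pics/c1.png

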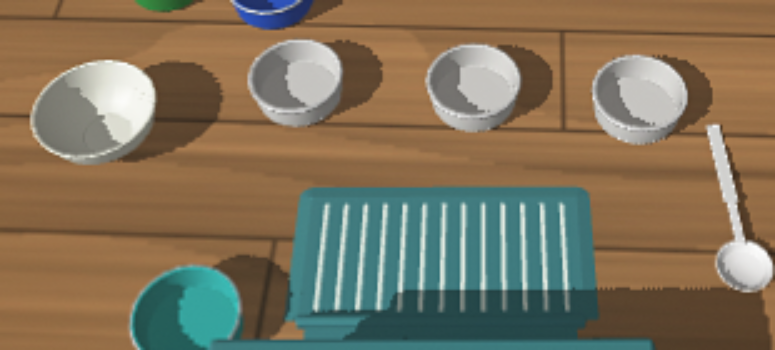

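The crop shows the three grey tins at (296,82), (474,87) and (640,98), with the spoon and the board clear of them. The estimates below are in world metres:

| Thing | Position |
|---|---|
| Tin L | (0.430, -0.2245) |
| Tin M | (0.431, 0.0015) |
| Tin R | (0.4435, 0.211) |
| Board centre | (0.660, -0.0245), yaw 0.032 |

I start with tin R.

step_arm(
  steps=[
    [0,0,0,-0.1013,0],
    [0,0,0,-0.1013,0],
    [0,0,0,-0.1014,0],
    [-2.09,-2.57,0,0,0],
    [-2.09,-2.57,0,0,0],
    [-2.09,-2.57,0,0,0],
    [-2.09,-2.57,0,0,0],
    [-2.09,-2.57,0,0,0],
    [-2.09,-2.57,0,0,0],
    [-2.09,-2.57,0,0,0],
    [-2.09,-2.57,2.1,0,0],
    [-2.09,-2.57,2.1,0,0],
    [-2.09,-2.57,2.1,0,0],
    [-2.09,-2.57,2.1,0,0],
    [-2.09,-2.57,2.1,0,0],
    [-2.09,-2.57,2.1,0,0],
    [-2.09,-2.57,2.1,0,0],
    [-2.09,-2.57,2.1,0,0],
    [0,0,0,0,0],
    [0,0,0,0,0],
  ],
)

```text
time: 1.92
eef_pos: [0.5002, 0.2092, 0.0866]
eef_rot: [-0.005, -3.138, 0.001]
force: [-0.1, -1.0, -0.1]
grip_width: 0.0004
grasp_force: 0.0
```

step_arm(
  steps=[
    [0,0,0.7,0,0],
    [0,0,0.6,0,0],
    [0,0,0.1,0,0],
    [0,0,0.1,0,0],
    [0,0,0.1,0,0],
    [0,0,0.1,0,0],
    [0,0,0,0,0],
  ],
)

```text
time: 2.5
eef_pos: [0.5005, 0.2113, 0.0715]
eef_rot: [-0.001, 3.141, 0.0]
force: [0.4, -0.1, -0.2]
grip_width: 0.0006
grasp_force: 0.0
```

step_arm(
  steps=[
    [0,0,0.1,0,0],
    [0,0,0.1,0,0],
    [0,0,0.1,0,0],
    [0,0,0,0,0],
  ],
)

```text
time: 2.83
eef_pos: [0.5007, 0.2109, 0.0683]
eef_rot: [-0.0, 3.141, 0.0]
force: [0.7, 0.0, 0.5]
grip_width: 0.0001
grasp_force: 0.4
```

step_arm(
  steps=[
    [0,0,0.1,0,0],
    [0,0,0.1,0,0],
    [0,0,0.1,0,0],
    [0,0,0,0,0],
  ],
)

```text
time: 3.17
eef_pos: [0.5003, 0.2108, 0.0649]
eef_rot: [0.0, -3.141, 0.0]
force: [0.1, -0.3, 0.4]
grip_width: -0.0001
grasp_force: 0.3
```

Run:
```python
from h import *
d=grab('side');cv2.imwrite('pics/p1.png',cv2.resize(d['pixels'][90:260,150:330],None,fx=3,fy=3))
d=grab('scene')
s=manip.state();print(s['eef_pos'],s['force'],s['torque'])
```

```text
[0.50029235 0.21085706 0.06509825] [-0.30517115 -0.15868819  0.5891814 ] [-0.00294902  0.01263872  0.00768634]
```

View pics/p1.png

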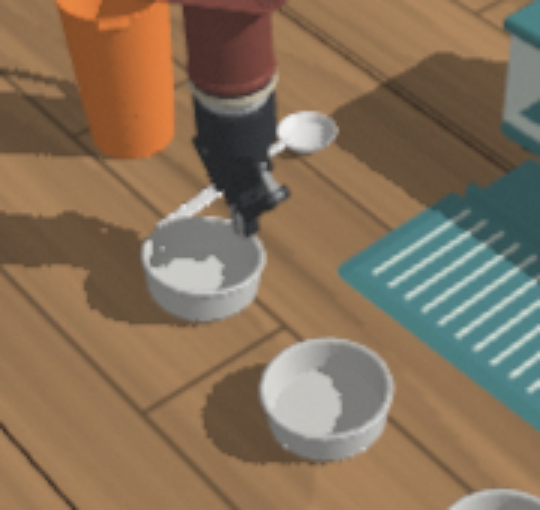

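The crop shows the shut fingers on the +x rim of tin R at (245,225). I check the tilt from depth.

```bash
cat >> h.py <<'E'
def tilt(d,c):
    P=cloud(d).reshape(-1,3)
    r=np.hypot(P[:,0]-c[0],P[:,1]-c[1]);an=np.arctan2(P[:,1]-c[1],P[:,0]-c[0])
    out={}
    for k in range(0,360,45):
        da=np.abs((np.degrees(an)-k+180)%360-180)<15
        q=P[da&(r>.05)&(r<.064)&(P[:,2]<.055)]
        out[k]=(len(q),round(float(np.percentile(q[:,2],95))*1e3,1)) if len(q)>5 else None
    return out
E
python3 - <<'E'
from h import *
d=grab('side');e=grab('scene')
for c in [(.4435,.211),(.431,.0015)]:print(tilt(d,c),tilt(e,c))
E
```

```text
{0: (65, 52.6), 45: (102, 45.3), 90: (76, 48.7), 135: (34, 53.6), 180: (78, 53.3), 225: (119, 52.7), 270: (119, 48.8), 315: (45, 44.6)} {0: (74, 41.9), 45: (50, 43.6), 90: (7, 24.8), 135: None, 180: None, 225: (23, 53.5), 270: (40, 49.7), 315: (75, 43.2)}
{0: (81, 48.7), 45: (109, 47.4), 90: (95, 48.3), 135: (61, 49.0), 180: (107, 47.0), 225: (136, 48.3), 270: (120, 48.4), 315: (56, 48.2)} {0: (97, 47.3), 45: (79, 46.4), 90: (45, 47.7), 135: (62, 48.7), 180: (74, 47.8), 225: (60, 49.4), 270: (46, 48.5), 315: (74, 47.9)}
```

Tin R rocks: the pressed side is at 42 mm and the far side at 53 mm, about 0.1 rad. Next is tin M.

step_arm(
  steps=[
    [0,0,-1,0,0],
    [0,0,-1,0,0],
    [0.2,-3.5,0,0,0],
    [0.2,-3.5,0,0,0],
    [0.2,-3.5,0,0,0],
    [0.2,-3.5,0,0,0],
    [0.2,-3.5,0,0,0],
    [0.23,-3.43,0,0,0],
    [0,0,0.5,0,0],
    [0,0,0.4,0,0],
    [0,0,0.2,0,0],
    [0,0,0.2,0,0],
    [0,0,0.2,0,0],
    [0,0,0.1,0,0],
    [0,0,0.1,0,0],
    [0,0,0,0,0],
  ],
)

```text
time: 4.7
eef_pos: [0.4908, 0.0027, 0.0705]
eef_rot: [-0.004, 3.137, -0.001]
force: [-1.1, 0.2, 11.1]
grip_width: -0.0
grasp_force: 5.8
```

step_arm(
  steps=[
    [0,0,-0.7,0,0],
    [0,0,-0.3,0,0],
    [1.45,2.4,0,0,0],
    [1.4,2.5,0,0,0],
    [0,0,0.3,0,0],
    [0,0,0.3,0,0],
    [0,0,0.2,0,0],
    [0,0,0.2,0,0],
    [0,0,0,0,0],
  ],
)

```text
time: 5.45
eef_pos: [0.4615, 0.052, 0.0707]
eef_rot: [0.001, 3.14, 0.005]
force: [-6.3, 8.4, 21.8]
grip_width: -0.0001
grasp_force: 10.8
```

step_arm(
  steps=[
    [0,0,-0.7,0,0],
    [0,0,-0.3,0,0],
    [2.8,0,0,0,0],
    [2.9,0,0,0,0],
    [0,0,0.3,0,0],
    [0,0,0.3,0,0],
    [0,0,0.2,0,0],
    [0,0,0.2,0,0],
    [0,0,0,0,0],
  ],
)

```text
time: 6.2
eef_pos: [0.403, 0.0505, 0.0708]
eef_rot: [0.001, -3.137, -0.0]
force: [-19.9, 1.0, 37.4]
grip_width: -0.0
grasp_force: 18.8
```

Tin M holds hard in all three places, so it is steady. Next is tin L.

step_arm(
  steps=[
    [0,0,-1,0,0],
    [0,0,-1,0,0],
    [-1,-3.4,0,0,0],
    [-1,-3.4,0,0,0],
    [-1,-3.4,0,0,0],
    [-1,-3.4,0,0,0],
    [-1,-3.4,0,0,0],
    [-1,-3.4,0,0,0],
    [-1,-3.4,0,0,0],
    [-1.45,-3.75,0,0,0],
    [0,0,0,0,0],
    [0,0,0.7,0,0],
    [0,0,0.5,0,0],
    [0,0,0.3,0,0],
    [0,0,0.2,0,0],
    [0,0,0.2,0,0],
    [0,0,0.1,0,0],
    [0,0,0,0,0],
  ],
)

```text
time: 7.7
eef_pos: [0.489, -0.2249, 0.0704]
eef_rot: [-0.003, 3.138, -0.004]
force: [-0.9, -0.5, 10.5]
grip_width: -0.0
grasp_force: 5.0
```

Run:
```python
from h import *
d=grab('side');e=grab('scene')
for c in [(.4435,.211),(.431,.0015),(.43,-.2245)]:print(tilt(d,c),tilt(e,c))
print(manip.state()['force'])
```

```text
{0: (67, 49.1), 45: (86, 47.5), 90: (77, 48.7), 135: (54, 48.4), 180: (74, 49.0), 225: (122, 47.2), 270: (113, 47.8), 315: (47, 48.6)} {0: (102, 47.4), 45: (66, 46.8), 90: (47, 47.8), 135: (66, 48.1), 180: (76, 46.7), 225: (52, 48.5), 270: (43, 48.1), 315: (90, 47.1)}
{0: (82, 48.7), 45: (111, 48.2), 90: (91, 48.4), 135: (63, 48.7), 180: (106, 48.6), 225: (142, 48.3), 270: (119, 48.2), 315: (63, 49.1)} {0: (97, 47.6), 45: (77, 47.4), 90: (42, 48.3), 135: (60, 48.6), 180: (68, 46.5), 225: (61, 46.4), 270: (44, 48.2), 315: (73, 47.9)}
{0: (99, 48.5), 45: (126, 50.1), 90: (82, 52.9), 135: (77, 53.7), 180: (140, 53.1), 225: (163, 51.6), 270: (117, 49.3), 315: (80, 46.7)} {0: (74, 44.0), 45: (92, 49.2), 90: (52, 53.2), 135: (29, 54.1), 180: (14, 52.9), 225: None, 270: None, 315: (50, 46.9)}
[-0.74621339 -0.62299884  9.86056703]
```

Tin L feels stiff at 0°, but the depth shows it tilted, with 135° high and 315° low. I press at 300° to confirm.

step_arm(
  steps=[
    [0,0,-1,0,0],
    [0,0,-1,0,0],
    [1.45,-2.4,0,0,0],
    [1.4,-2.5,0,0,0],
    [0,0,0,0,0],
    [0,0,0.7,0,0],
    [0,0,0.5,0,0],
    [0,0,0.3,0,0],
    [0,0,0.2,0,0],
    [0,0,0.2,0,0],
    [0,0,0.2,0,0],
    [0,0,0,0,0],
  ],
)

```text
time: 8.8
eef_pos: [0.4588, -0.2734, 0.0668]
eef_rot: [0.001, -3.141, -0.001]
force: [0.1, -0.2, -0.6]
grip_width: -0.0003
grasp_force: 0.1
```

Run:
```python
from h import *
d=grab('side');e=grab('scene')
for c in [(.43,-.2245)]:print(tilt(d,c),tilt(e,c))
print(manip.state()['force'])
```

```text
{0: (50, 31.4), 45: (96, 53.1), 90: (21, 54.8), 135: (70, 53.6), 180: (136, 49.4), 225: (151, 45.2), 270: (87, 41.9), 315: (17, 20.7)} {0: (101, 47.2), 45: (100, 52.5), 90: (49, 53.5), 135: (28, 53.4), 180: (57, 49.7), 225: (12, 45.6), 270: (8, 11.7), 315: (54, 52.9)}
[-0.59671255  0.01959873 -0.28209236]
```

L and R rock, M is steady. I slide L with the shut fingers inside it, moving clear of M on the way to the board.

step_arm(
  steps=[
    [0,0,-1,0,0],
    [0,0,-1,0,0],
    [0.65,3,0,0,0],
    [0.7,2.9,0,0,0],
    [0,0,0,0,0],
    [0,0,1.2,0,0],
    [0,0,1.2,0,0],
    [0,0,1.2,0,0],
    [0,0,0,0,0],
  ],
)

```text
time: 9.65
eef_pos: [0.4445, -0.2144, 0.0505]
eef_rot: [0.001, -3.14, -0.002]
force: [-0.7, 0.4, -0.0]
grip_width: 0.0002
grasp_force: 0.0
```

step_arm(
  steps=[
    [-0.4,0.6,0,0,0],
    [-0.4,0.6,0,0,0],
    [-0.4,0.6,0,0,0],
    [-0.4,0.6,0,0,0],
    [-0.4,0.6,0,0,0],
    [-0.4,0.6,0,0,0],
    [-0.4,0.6,0,0,0],
    [-0.4,0.6,0,0,0],
    [-0.4,0.6,0,0,0],
    [-0.4,0.6,0,0,0],
    [-0.4,0.6,0,0,0],
    [-0.4,0.6,0,0,0],
    [-0.4,0.6,0,0,0],
    [-0.4,0.6,0,0,0],
    [-0.4,0.6,0,0,0],
    [-0.4,0.6,0,0,0],
    [-0.4,0.6,0,0,0],
    [-0.4,0.6,0,0,0],
    [0,0,0,0,0],
  ],
)

```text
time: 11.23
eef_pos: [0.5182, -0.1057, 0.0515]
eef_rot: [-0.002, 3.141, 0.001]
force: [0.0, -0.5, -0.2]
grip_width: -0.0
grasp_force: 0.2
```

```bash
cat >> h.py <<'E'
def bowls():
    for n in('scene','side'):
        d=manip.get_image(n);hsv=cv2.cvtColor(d['pixels'],cv2.COLOR_BGR2HSV);C=cloud(d)
        m=(hsv[...,1]<60)&(hsv[...,2]>70)&(C[...,2]>.036)&(C[...,2]<.066)&(C[...,0]>.3)&(C[...,0]<.76)&(C[...,1]>-.36)&(C[...,1]<.29)
        k,l,st,_=cv2.connectedComponentsWithStats(cv2.dilate(m.astype(np.uint8),np.ones((3,3))))
        for i in range(1,k):
            P=C[(l==i)&m]
            if len(P)<60: continue
            c,r=cv2.minEnclosingCircle(P[:,:2].astype(np.float32))
            R=np.array([[np.cos(.032),np.sin(.032)],[-np.sin(.032),np.cos(.032)]])
            print(n,np.round(c,3),'r',round(r,3),'local',(R@(np.array(c)-[.66,-.0245])).round(3),len(P))
    s=manip.state();print(s['time'],s['eef_pos'].round(4) if hasattr(s['eef_pos'],'round') else s['eef_pos'],s['force'])
E
python3 -c "
from h import *
bowls()"
```

```text
scene [0.432 0.003] r 0.061 local [-0.227  0.035] 264
scene [0.443 0.212] r 0.062 local [-0.209  0.243] 281
scene [ 0.5   -0.137] r 0.059 local [-0.163 -0.108] 184
side [0.442 0.211] r 0.062 local [-0.21   0.242] 331
side [0.43  0.001] r 0.062 local [-0.229  0.033] 368
side [ 0.752 -0.293] r 0.059 local [ 0.083 -0.271] 85
side [ 0.495 -0.138] r 0.061 local [-0.168 -0.108] 381
11.3333 [ 0.5176 -0.1065  0.0514] [ 0.50150123 -1.34562253  0.25426644]
```

step_arm(
  steps=[
    [-0.8,0.1,0,0,0],
    [-0.8,0.1,0,0,0],
    [-0.8,0.1,0,0,0],
    [-0.8,0.1,0,0,0],
    [-0.8,0.1,0,0,0],
    [-0.8,0.1,0,0,0],
    [-0.8,0.1,0,0,0],
    [-0.8,0.1,0,0,0],
    [-0.8,0.1,0,0,0],
    [-0.8,0.1,0,0,0],
    [-0.8,0.1,0,0,0],
    [-0.8,0.1,0,0,0],
    [-0.8,0.1,0,0,0],
    [-0.8,0.1,0,0,0],
    [-0.8,0.1,0,0,0],
    [-0.8,0.1,0,0,0],
    [-0.8,0.1,0,0,0],
    [-0.8,0.1,0,0,0],
    [-0.8,0.1,0,0,0],
    [0,0,0,0,0],
  ],
)

```text
time: 13.0
eef_pos: [0.6713, -0.0877, 0.0516]
eef_rot: [-0.001, 3.139, -0.0]
force: [-0.6, -0.1, -0.5]
grip_width: -0.0002
grasp_force: 0.0
```

```bash
python3 -c "
from h import *
bowls()"
```

```text
scene [0.432 0.002] r 0.061 local [-0.227  0.034] 253
scene [0.444 0.211] r 0.06 local [-0.208  0.243] 272
scene [ 0.633 -0.088] r 0.06 local [-0.029 -0.062] 192
side [0.445 0.208] r 0.062 local [-0.208  0.24 ] 338
side [ 0.634 -0.09 ] r 0.064 local [-0.028 -0.064] 412
side [0.431 0.002] r 0.062 local [-0.228  0.034] 375
side [ 0.756 -0.293] r 0.059 local [ 0.087 -0.271] 85
13.1 [ 0.6698 -0.0877  0.0512] [-0.52943291 -1.00265743 -0.30130284]
```

step_arm(
  steps=[
    [-0.5,-0.2,0,0,0],
    [-0.5,-0.2,0,0,0],
    [-0.5,-0.2,0,0,0],
    [-0.5,-0.2,0,0,0],
    [-0.5,-0.2,0,0,0],
    [-0.3,-0.2,0,0,0],
    [0,0,0,0,0],
  ],
)

```text
time: 13.68
eef_pos: [0.6983, -0.1005, 0.0515]
eef_rot: [0.0, 3.14, -0.001]
force: [0.2, -0.6, 0.2]
grip_width: 0.0001
grasp_force: 0.0
```

```bash
python3 -c "
from h import *
bowls()"
```

```text
scene [0.432 0.002] r 0.061 local [-0.228  0.034] 270
scene [0.444 0.211] r 0.061 local [-0.209  0.243] 265
scene [ 0.66  -0.095] r 0.06 local [-0.002 -0.07 ] 226
side [0.445 0.211] r 0.062 local [-0.208  0.242] 328
side [ 0.658 -0.094] r 0.062 local [-0.004 -0.069] 402
side [0.433 0.001] r 0.063 local [-0.226  0.033] 389
side [ 0.754 -0.293] r 0.058 local [ 0.085 -0.271] 81
13.7833 [ 0.6977 -0.1001  0.0515] [ 0.29611325 -0.27662221 -0.32591972]
```

step_arm(
  steps=[
    [1,0,0,0,0],
    [0,0,-1.5,0,0],
    [0,0,-1.5,0,0],
    [0,0,-1.5,0,0],
    [2.3,3,0,0,0],
    [2.3,3,0,0,0],
    [2.3,3,0,0,0],
    [2.3,3,0,0,0],
    [2.3,3,0,0,0],
    [2.3,3,0,0,0],
    [2.3,3,0,0,0],
    [2.3,3,0,0,0],
    [2.3,3,0,0,0],
    [2.3,3,0,0,0],
    [0,0,0,0,0],
    [0,0,1.5,0,0],
    [0,0,1.5,0,0],
    [0,0,1.5,0,0],
    [0,0,0,0,0],
  ],
)

```text
time: 15.37
eef_pos: [0.4569, 0.2, 0.0508]
eef_rot: [0.001, -3.141, 0.001]
force: [-0.7, -1.1, -1.3]
grip_width: -0.0001
grasp_force: 0.0
```

step_arm(
  steps=[
    [-0.4,-0.6,0,0,0],
    [-0.4,-0.6,0,0,0],
    [-0.4,-0.6,0,0,0],
    [-0.4,-0.6,0,0,0],
    [-0.4,-0.6,0,0,0],
    [-0.4,-0.6,0,0,0],
    [-0.4,-0.6,0,0,0],
    [-0.4,-0.6,0,0,0],
    [-0.4,-0.6,0,0,0],
    [-0.4,-0.6,0,0,0],
    [-0.4,-0.6,0,0,0],
    [-0.4,-0.6,0,0,0],
    [-0.4,-0.6,0,0,0],
    [-0.4,-0.6,0,0,0],
    [-0.4,-0.6,0,0,0],
    [-0.4,-0.6,0,0,0],
    [-0.4,-0.6,0,0,0],
    [-0.4,-0.6,0,0,0],
    [0,0,0,0,0],
  ],
)

```text
time: 16.95
eef_pos: [0.5303, 0.0908, 0.0514]
eef_rot: [0.001, 3.141, -0.001]
force: [-0.0, 0.4, -0.2]
grip_width: 0.0001
grasp_force: 0.2
```

```bash
python3 -c "
from h import *
bowls()"
```

```text
scene [0.432 0.001] r 0.06 local [-0.227  0.033] 218
scene [0.512 0.126] r 0.06 local [-0.143  0.155] 205
scene [ 0.659 -0.096] r 0.061 local [-0.003 -0.071] 376
side [0.508 0.122] r 0.061 local [-0.148  0.151] 297
side [ 0.659 -0.096] r 0.063 local [-0.003 -0.071] 427
side [0.43  0.002] r 0.061 local [-0.229  0.034] 388
side [ 0.752 -0.292] r 0.059 local [ 0.084 -0.271] 83
17.05 [0.5294 0.0915 0.051 ] [-0.21369433  0.8479785   0.71623152]
```

step_arm(
  steps=[
    [-0.8,-0.3,0,0,0],
    [-0.8,-0.3,0,0,0],
    [-0.8,-0.3,0,0,0],
    [-0.8,-0.3,0,0,0],
    [-0.8,-0.3,0,0,0],
    [-0.8,-0.3,0,0,0],
    [-0.8,-0.3,0,0,0],
    [-0.8,-0.3,0,0,0],
    [-0.8,-0.3,0,0,0],
    [-0.8,-0.3,0,0,0],
    [-0.8,-0.3,0,0,0],
    [-0.8,-0.3,0,0,0],
    [-0.8,-0.3,0,0,0],
    [-0.8,-0.3,0,0,0],
    [-0.8,-0.3,0,0,0],
    [-0.8,-0.3,0,0,0],
    [-0.8,-0.3,0,0,0],
    [0,0,0,0,0],
  ],
)

```text
time: 18.55
eef_pos: [0.6675, 0.0401, 0.0516]
eef_rot: [0.001, 3.139, -0.001]
force: [1.5, -1.0, -0.5]
grip_width: 0.0003
grasp_force: 0.0
```

```bash
python3 -c "
from h import *
bowls()"
```

```text
scene [0.632 0.05 ] r 0.06 local [-0.026  0.075] 177
scene [ 0.659 -0.096] r 0.061 local [-0.003 -0.072] 370
side [0.629 0.048] r 0.062 local [-0.029  0.074] 395
side [ 0.661 -0.097] r 0.063 local [-0.001 -0.072] 429
side [0.43  0.002] r 0.062 local [-0.229  0.034] 381
side [ 0.75  -0.292] r 0.059 local [ 0.082 -0.271] 84
18.65 [0.6658 0.0407 0.0509] [0.08964242 0.03553073 0.5274318 ]
```

Next I push 28 mm in +x, back off and rise clear.

step_arm(
  steps=[
    [-0.6,0,0,0,0],
    [-0.6,0,0,0,0],
    [-0.6,0,0,0,0],
    [-0.6,0,0,0,0],
    [-0.4,0,0,0,0],
    [0,0,0,0,0],
    [0,0,0,0,0],
    [1.2,0,0,0,0],
    [0,0,-1,0,0],
    [0,0,-2,0,0],
    [0,0,-2,0,0],
    [0,0,-2,0,0],
    [0,0,-2,0,0],
    [3,0,-2,0,0],
    [3,0,-1,0,0],
    [3,0,0,0,0],
    [3,0,0,0,0],
    [0,0,0,0,0],
    [0,0,0,0,0],
  ],
)

```text
time: 20.23
eef_pos: [0.5603, 0.0413, 0.1722]
eef_rot: [-0.0, 3.141, -0.0]
force: [1.4, 0.1, -0.5]
grip_width: -0.0001
grasp_force: 0.0
```

```bash
python3 -c "
from h import *
bowls()
d=grab('side','f.png')
for c in [(.658,.047),(.66,-.096),(.431,.002)]: print(tilt(d,c))"
```

```text
scene [ 0.44  -0.011] r 0.058 local [-0.219  0.021] 112
scene [ 0.66  -0.096] r 0.061 local [-0.002 -0.072] 370
scene [0.652 0.045] r 0.061 local [-0.006  0.07 ] 370
side [0.651 0.046] r 0.062 local [-0.007  0.071] 380
side [ 0.659 -0.096] r 0.061 local [-0.003 -0.071] 426
side [0.431 0.003] r 0.062 local [-0.228  0.035] 383
side [ 0.753 -0.292] r 0.059 local [ 0.084 -0.271] 83
20.3333 [0.5626 0.0411 0.1728] [0.19083642 0.20529323 0.85707998]
{0: (8, 50.7), 45: (21, 49.3), 90: (47, 52.1), 135: (46, 52.7), 180: (79, 49.6), 225: (115, 50.0), 270: (83, 52.3), 315: (43, 52.3)}
{0: (89, 52.2), 45: (102, 52.1), 90: (75, 51.8), 135: (60, 51.9), 180: (113, 51.5), 225: (128, 50.7), 270: (89, 52.1), 315: (62, 51.6)}
{0: (80, 49.1), 45: (111, 48.9), 90: (90, 48.1), 135: (60, 48.3), 180: (103, 47.9), 225: (148, 48.7), 270: (114, 47.8), 315: (57, 48.7)}
```

View pics/f.png

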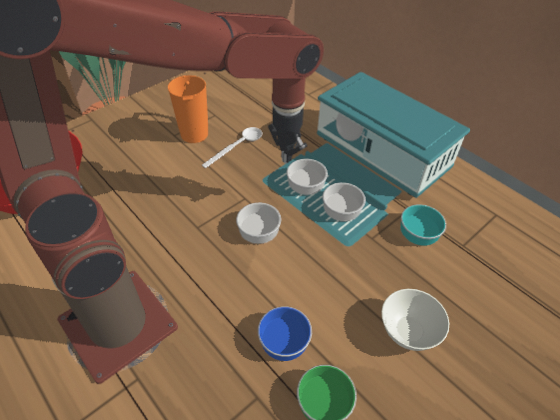

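The side view shows two tins on the board at (307,177) and (344,202), level and within limits. Tin M at (259,222) has not moved, and the gripper is clear of everything.

```bash
python3 -c "
from h import *
print(manip.job_done())"
```

```text
the job is handed in; nothing more can be done
None
```

I handed the job in: two of the three tin bowls rocked (the two outer ones) and now stand level on the draining board, while the steady middle bowl, pitcher, soup bowl and spoon were left where they stood; the hand-in gave no verdict.

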